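# Tap a finned lead-screw nut in the hand tapping fixture

## Task

Seat the brass nut blank that has fins underneath in the tapping fixture's comb nest, fins fully down between fins, let go, and push the carriage fully home under the tap. Tap it with the crank, clockwise from above: half a turn forward, a quarter back, repeating until the fourth half turn reaches full depth (one and a quarter turns), then wind fully back to the start. Draw the carriage fully out again, blank still seated, and leave the finless nut, oil bottle and brush alone.

Things in the scene. Friction and masses are not known exactly. Their poses are not given: they have to be found in the camera images.
- blank_center (a point): Centre (19 mm up) of the loose brass blank WITH fins: 40 (x) x 48 (y) x 38 mm high, 350 g, standing on its fins. Upper 20 mm: solid, with a 16 mm upright hole. Below: four fins 18 mm deep, 4 mm thick, along y, at x = -18, -6, 6, 18 mm. Half a turn about z makes no difference. Grip it across x (40 mm) on the outer faces: in the nest nothing stands beside these.
- blank_hole (a point): Centre of the mouth of the blank's 16 mm hole, in its top face, 19 mm above blank_center.
- nest_floor (a point): Floor centre of the steel comb nest on the fixture's carriage, 30 mm above the table. Three fins 15 mm high, 4 mm thick (2 at the top) along y, at x = -12, 0, 12 mm; end walls 9 mm high, inner faces at y = -26 and 26 mm, stepped out at the top. A seated blank's fins stand on this floor, blank_center 19 mm above, x axes parallel; play 2 mm in x and y. +y: the way the carriage slides home.
- post_grip (a point): Grip point of the carriage's upright round post, 14 mm in diameter, 110 mm to -y of nest_floor, on a narrow tongue. Its top is 13 mm above this point, the tongue's top 27 mm below. Pinch or push it to slide the carriage.
- carriage (a joint): Travel of the carriage (m) along the fixture's +y: 0 = drawn fully out (loading end), 0.140 = fully home against its stop, the nest exactly under the tap. Starts between 0 and 0.02. About 2 N of friction; stays where it is left.
- spindle_axis (a point): Fixed point on the vertical spindle axis, at the top of the fixture's white head, 155 mm above the table. Axes are the fixture's (z up). A white column, 157 mm high and lower than the crank arm, stands 75 mm to +y.
- crank (a joint): Turn of the crank (rad), growing clockwise seen from above: 0 = wound back (tap tip 2 mm above a seated blank), 7.85 (450 degrees) = full depth, hard stop at 8.0. Starts at 0, knob to the fixture's +x of the axis. A feed screw lowers tap, crank and knob 4 mm a turn. Friction 0.1 N m (3 N at the knob); stays where it is left.
- knob_grip (a point): Grip point of the crank's upright black knob: 16 mm in diameter, 38 mm tall, 35 mm from the axis; at crank value q it lies along the fixture's x turned clockwise by q. Knob top 14 mm above, crank arm's top 25 mm below this point. The knob spins freely on the crank, so a gripper holding it can go round in a circle without turning.
- tap_tip (a point): Tip of the steel tap (12 mm thick, 6 mm at its tapered tip), pointing down on the spindle axis.
- plain_nut_center (a point): Centre (12 mm up) of a bystander: plain brass nut block WITHOUT fins, 40 x 36 x 24 mm, with a 16 mm hole.
- oil: Bystander: white oil bottle, 44 mm in diameter, 100 mm high; origin under its centre.
- brush: Bystander: brush lying on the table along its own x axis; origin on its underside.
Things that resemble listed ones, but are neither listed nor needed, are in the scene too. What is shaped like the part that bears blank_center but green or orange is not meant.

How it is judged:
By the outcome, as a careful person would: the job done as asked, in the order asked, and still so for the second after the job is handed in, with the robot touching nothing.
It also fails if it takes over 72 s, if anything falls off the work surface, if the arm or the gripper's body presses on something with over 40 N, if the wrist force passes 120 N, or if a joint passes its speed limit or range.

## Robot

A 6-joint arm with a two-finger parallel gripper is mounted at the origin on the work surface. World frame = base frame: x ahead of the robot, y to its left, z up, the work surface at z = 0. Lengths are in m, angles in degrees, forces in N, time in s.
With the tool pointing down it reaches from about 0.3 to 0.75 m from the base axis. Payload 8.5 kg.
Tool frame: the origin (TCP) lies at the very end of the fingers, on their centre line; the grasp point (between the pads) lies 19 mm behind it; z points along the fingers, y is the line along which they close (so a half turn about z gives the same grasp; the last joint's range is limited). The gripper opens to 85 mm and grips with 20 to 120 N. Pads are 22 mm wide; open, the fingers measure 114 mm over their backs; the gripper's body (76 mm by 85 mm) begins 54 mm behind the grasp point. The pads swing forward as they close: fully open they stand 13 mm farther back than shut.
Start: joints at [-12.336, 21.807, 74.336, -0, 83.858, -12.336], TCP at [0.55, 0, 0.231] pointing down, gripper open.
Joint ranges: [-178.18, 178.18], [-50.72, 133.34], [12.68, 142.11], [-81.47, 261.47], [9.98, 163.14], [-165.26, 165.26]. Speed limits (degrees/s): [136.94, 136.94, 180, 180, 180, 180].

## Interface

Orientations are given as a 3x3 rotation matrix whose columns are the frame's x, y, z axes.
In Python, from rig import * gives the robot as it stands. The module is installed in compiled form; this text tells all that it offers.
- The arm moves only by the shell command python3 -m pendant 'ROWS' [OPENING] [FORCE]. ROWS is JSON, a list of rows, each a list of 2 entries, a list of its own where there are three numbers: the shift along the tool's x, y, z as a fraction of full scale, then the turn, a rotation vector about the tool's x, y, z as a fraction of full scale. A call has 1 to 8 rows; each row shifts and turns the commanded pose from where the row before left it, along the tool's axes as they then stand; what a row does not reach is not made up. Full scale, the value 1, is 40 mm for a shift and 5 degrees for a turn. A row lasts 1/8 s, in which the tool goes at most 62.5 mm and 10.7 degrees, less where a joint would pass 70% of its speed; a pose out of reach is approached as far as the arm can. A call with a number of a shift or a turn outside -1 to 1 is refused whole. A call with a gripper value outside its range is refused whole. OPENING is the opening, from 0 (shut) to 1 (fully open), set as the call begins (- or left out, the last holds). The fingers move at their own pace and stop on an object; FORCE is the grip in N (left out, the last holds). Time passes only in rows, so rows that do not move let the fingers close. It gives the time, the measured TCP pose, the force, the opening and the grip force at its end, in the units of the state.
- observe(): the state, without advancing time (a new reading comes with each control period).
- get_image(name): name is "scene" or "side" or "wrist"; returns a dict with "img" (480x640x3 uint8, blue, green, red), "range_z" (480x640 float32, m along the optical axis (not along the pixel's ray), 0 where there is no reading), "camera_matrix" (3x3 intrinsics, pixels), "dist_coeffs" ([k1, k2, p1, p2, k3] as OpenCV has them; the pictures are not rectified), "eye" and "rotation" of the camera in the world. Camera axes: x right, y down, z forward; pixel columns grow to the right and rows downward; lengths in m; the calibration is good to about 2 mm. A picture is of the moment at which its call begins.
- close_job(): hands the job in; it is judged then, once.
Trained networks look in the newest picture that a camera, given by its name, has taken for a name from the list of things; names that differ only in an ending like _2 or _b are one class to them, and where a whole thing is asked for, a point or a joint stands for the part that bears it (a point fixed in the world has none). Each returns a list of dicts, best first, with "conf" (0 to 1); they miss things now and then, are a little off and sometimes report something else, mostly with a low value. They report only what shows in the picture. A call takes as long as a camera call. They do not tell look-alikes from the thing itself.
- regions_of(camera, query): "mask" (480x640 bool, what is visible of it).
- landmark_of(camera, query): "point" ([x, y, z] in m, in world coordinates, good to about 4 mm: a listed point, or the origin of a listed thing).
The state is a dict: "time_s": time; "q": joint angles; "qvel": joint speeds; "joint_efforts": joint torques, N m; "position": TCP position; "tool_rot": TCP orientation; "ft_force": force on the tool from outside, world axes, zero at the start; "wrist_torque": the same for the moment, N m; "grip_width": finger opening in m; "gripper_force": force on a finger pad.
Only numpy, scipy, OpenCV 4.12 (cv2) and the standard library are available. Lean on these libraries where they do the work, as an engineer would, in place of code of your own. Each camera call takes 0.05 s, during which the arm holds its last target. There are 200 camera calls.

## Working session

There is one attempt and no reset: what is moved stays moved. The work goes in short steps, Python scripts to look and compute and a shell command to move; the robot and the scene stay as the last step left them, time stands still between calls to the robot, and variables do not carry over. Pictures are saved under pics/ and viewed, at most 10 in all, crops included, and the job is handed in when it is done.

```bash
mkdir -p pics
cat > h.py <<'E'
from rig import *
import numpy as np, cv2
def lm(cam,names):
    for n in names:
        for d in landmark_of(cam,n)[:4]: print(cam,n,round(d['conf'],2),np.round(d['point'],4))
def cloud(c):
    K,D=np.array(c['camera_matrix']),np.array(c['dist_coeffs'])
    v,u=np.mgrid[0:480,0:640]
    p=cv2.undistortPoints(np.stack([u,v],-1).reshape(-1,1,2).astype(np.float32),K,D).reshape(480,640,2)
    z=c['range_z']; P=np.dstack([p[...,0]*z,p[...,1]*z,z])
    return P@np.array(c['rotation']).T+np.array(c['eye'])
E
python3 - <<'E'
from h import *
for n in ['scene','side']:
    c=get_image(n); cv2.imwrite(f'pics/{n}0.png',c['img'])
    lm(n,['blank_center','blank_hole','nest_floor','post_grip','spindle_axis','knob_grip','tap_tip','plain_nut_center','oil','brush'])
s=observe();print(s['time_s'],s['position'],s['tool_rot'],s['grip_width'])
E
```

```text
scene blank_center 0.91 [ 0.7159 -0.323   0.0208]
scene blank_center 0.75 [ 0.6495 -0.4008  0.0184]
scene blank_center 0.7 [ 0.6229 -0.3005  0.0188]
scene blank_center 0.52 [0.5708 0.1894 0.204 ]
scene blank_hole 0.9 [ 0.6262 -0.3065  0.0409]
scene blank_hole 0.72 [ 0.7188 -0.3265  0.0341]
scene blank_hole 0.56 [ 0.6513 -0.4007  0.0385]
scene nest_floor 0.9 [0.5419 0.0493 0.0298]
scene post_grip 0.76 [ 0.5426 -0.0574  0.0548]
scene spindle_axis 0.76 [0.5354 0.189  0.1531]
scene knob_grip 0.41 [0.5735 0.189  0.2013]
scene tap_tip 0.67 [0.5333 0.1916 0.0725]
scene plain_nut_center 0.8 [ 0.4972 -0.2727  0.0164]
scene oil 0.8 [ 0.7908  0.002  -0.0053]
scene brush 0.93 [0.5211 0.4103 0.0014]
side blank_center 0.73 [ 0.6244 -0.3046  0.0207]
side blank_center 0.56 [ 0.6461 -0.3972  0.0214]
side blank_hole 0.88 [ 0.7181 -0.3253  0.0391]
side blank_hole 0.64 [ 0.648  -0.3979  0.0374]
side blank_hole 0.59 [ 0.6247 -0.3068  0.0359]
side blank_hole 0.5 [ 0.548  -0.058   0.0562]
side nest_floor 0.75 [0.5431 0.0484 0.0277]
side post_grip 0.84 [ 0.5437 -0.0643  0.0539]
side post_grip 0.44 [ 0.495  -0.2733  0.0129]
side spindle_axis 0.67 [0.5372 0.1919 0.1534]
side knob_grip 0.59 [0.5728 0.194  0.2055]
side plain_nut_center 0.81 [ 0.4948 -0.2729  0.0104]
side oil 0.79 [ 7.94e-01  6.10e-03 -2.00e-04]
side brush 0.75 [ 0.5257  0.4077 -0.0014]
1.1 [ 5.49972557e-01 -1.68663110e-05  2.31327112e-01] [[ 6.90064601e-06  1.00000000e+00 -2.13869324e-05]
 [ 9.99999999e-01 -6.90140903e-06 -3.56772445e-05]
 [-3.56773921e-05 -2.13866862e-05 -9.99999999e-01]] 0.0853601150775718
```

View pics/scene0.png

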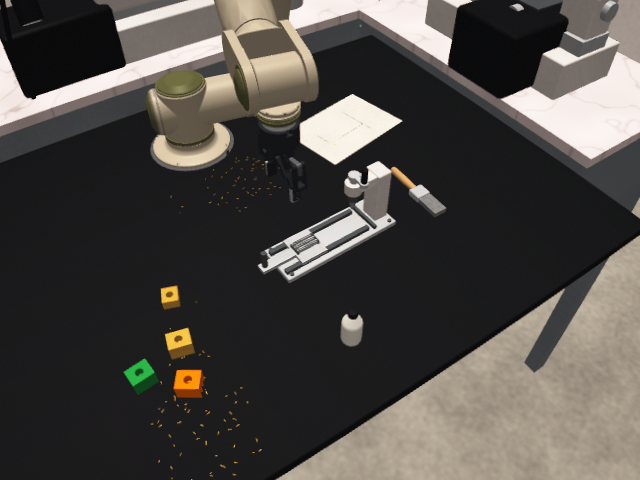

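Run:
```python
from h import *
c=get_image('scene');P=cloud(c);c2=get_image('side');P2=cloud(c2)
for nm,(x,y) in dict(a=(.718,-.325),b=(.648,-.399),c=(.625,-.306)).items():
  for cc,PP in((c,P),(c2,P2)):
    m=(abs(PP[...,2]-.038)<.006)&(np.hypot(PP[...,0]-x,PP[...,1]-y)<.035)
    if m.sum()<30: print(nm,'few');continue
    r=cv2.minAreaRect((PP[m][:,:2]*1000).astype(np.float32))
    print(nm,m.sum(),np.round(r[0],1),np.round(r[1],1),round(r[2],1),np.median(cc['img'][m],0))
```

```text
a 487 [ 719.3 -326.2] [50.4 42.8] 57.8 [  5. 149. 253.]
a 182 [ 718.2 -325.8] [52.  45.9] 57.8 [  0.  150.5 248. ]
b 454 [ 653.9 -400.5] [44.8 48.1] 7.2 [ 71. 183.  44.]
b 44 [ 645.1 -408.7] [20.7 43. ] 6.8 [ 79.  160.5  51.5]
c 417 [ 625.9 -304.2] [49.5 44.9] 76.9 [ 70. 197. 245.]
c 105 [ 624.3 -304.5] [53.2 42.1] 79.2 [ 86. 177. 214.]
```

The brass finned blank is at px (178,342), with the finless nut at (170,296), orange at (188,383) and green at (140,375). The fixture lies at about (325,235), with its post at (263,258). Next I go above the blank with the gripper narrowed.

```bash
python3 -m pendant '[[[-0.95,0.23,0.15],[0,0,0]],[[-0.95,0.23,0.15],[0,0,0]],[[-0.95,0.23,0.15],[0,0,0]],[[-0.95,0.23,0.15],[0,0,0]],[[-0.95,0.23,0.15],[0,0,0]],[[-0.95,0.23,0.15],[0,0,0]],[[-0.95,0.23,0.15],[0,0,0]],[[-0.95,0.23,0.15],[0,0,0]]]' 0.75
python3 -m pendant '[[[0,0,0],[0,0,0.9]],[[0,0,0],[0,0,0.9]],[[0,0,0],[0,0,0.8]],[[0,0,0],[0,0,0]]]'
python3 - <<'E'
from h import *
c=get_image('wrist');P=cloud(c);cv2.imwrite('pics/w1.png',c['img'])
x,y=.625,-.305
m=(abs(P[...,2]-.038)<.006)&(np.hypot(P[...,0]-x,P[...,1]-y)<.036)
r=cv2.minAreaRect((P[m][:,:2]*1000).astype(np.float32));print(m.sum(),r,np.median(P[m][:,2]))
lm('wrist',['blank_center','blank_hole'])
s=observe();print(s['position'],s['grip_width'],np.round(s['tool_rot'],3))
# fixture orientation from scene
c=get_image('scene');P=cloud(c)
for n in ['carriage','post_grip']:
  d=regions_of('scene',n)
  if d:
    m=d[0]['mask'];q=P[m];q=q[(q[:,2]<.08)&(q[:,2]>.005)];print(n,d[0]['conf'],m.sum(),cv2.minAreaRect((q[:,:2]*1000).astype(np.float32)))
E
```

```text
time_s: 2.2
position: [0.6238, -0.3053, 0.183]
tool_rot: [[0.0, 1.0, -0.0], [1.0, -0.0, 0.0], [0.0, -0.0, -1.0]]
ft_force: [0.1, 0.0, 0.3]
grip_width: 0.0642
gripper_force: 0.0
time_s: 2.7
position: [0.6236, -0.304, 0.1831]
tool_rot: [[0.224, 0.975, -0.0], [0.975, -0.224, 0.0], [0.0, -0.0, -1.0]]
ft_force: [-0.1, 0.5, 0.2]
grip_width: 0.0641
gripper_force: 0.0
2934 ((623.1476440429688, -302.9431457519531), (48.19666290283203, 39.970428466796875), 76.57364654541016) 0.03741619728330245
wrist blank_center 0.79 [ 0.6172 -0.3088  0.0184]
wrist blank_center 0.7 [ 0.7178 -0.3258  0.0211]
wrist blank_center 0.69 [ 0.6475 -0.401   0.0233]
wrist blank_hole 0.85 [ 0.6244 -0.302   0.0309]
wrist blank_hole 0.76 [ 0.6519 -0.4004  0.0393]
wrist blank_hole 0.75 [ 0.7134 -0.326   0.0364]
[ 0.62359988 -0.30396059  0.18327926] 0.06429101405172517 [[ 0.224  0.975 -0.   ]
 [ 0.975 -0.224  0.   ]
 [ 0.    -0.    -1.   ]]
carriage 0.56 1278 ((544.197265625, 11.551475524902344), (164.50750732421875, 88.7253646850586), 89.47405242919922)
post_grip 0.83 1311 ((548.2285766601562, 7.989768981933594), (84.78343963623047, 157.37466430664062), 3.6164000034332275)
```

View pics/w1.png

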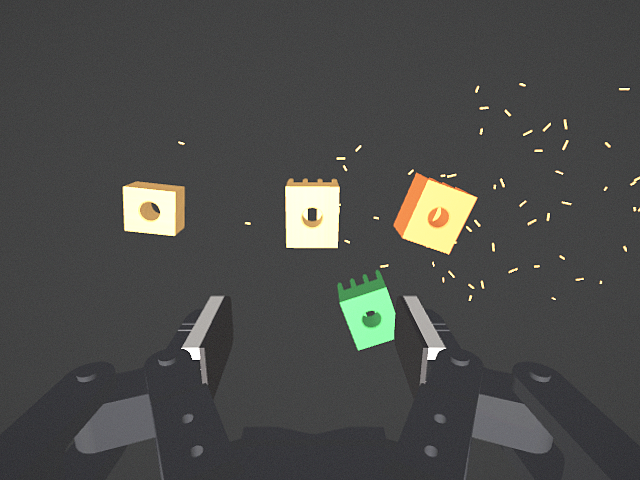

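The brass finned blank is centred between the pads at px (312,213), fins visible, and squared to the gripper. Grasping now.

```bash
python3 -m pendant '[[[0,0,0.8],[0,0,0]],[[0,0,0.9],[0,0,0]],[[0,0,0.9],[0,0,0]],[[0,0,0.9],[0,0,0]],[[0,0,0.6],[0,0,0]],[[0,0,0.28],[0,0,0]],[[0,0,0],[0,0,0]]]' 0.75
python3 -m pendant '[[[0,0,0],[0,0,0]],[[0,0,0],[0,0,0]],[[0,0,0],[0,0,0]],[[0,0,0],[0,0,0]],[[0,0,0],[0,0,0]]]' 0 60
python3 -m pendant '[[[0,0,-0.4],[0,0,0]],[[0,0,-0.9],[0,0,0]],[[0,0,-0.9],[0,0,0]],[[0,0,-0.9],[0,0,0]],[[0,0,-0.8],[0,0,0]],[[0,0,0],[0,0,0]]]'
```

```text
time_s: 3.88
position: [0.6236, -0.304, 0.008]
tool_rot: [[0.225, 0.974, -0.0], [0.974, -0.225, 0.0], [0.0, -0.0, -1.0]]
ft_force: [-1.0, -0.7, 1.1]
grip_width: 0.0638
gripper_force: 0.0
time_s: 4.5
position: [0.624, -0.3044, 0.0097]
tool_rot: [[0.225, 0.974, 0.002], [0.974, -0.225, -0.001], [-0.001, 0.002, -1.0]]
ft_force: [-2.0, -0.5, 6.6]
grip_width: 0.0391
gripper_force: 62.7
time_s: 5.25
position: [0.6243, -0.3044, 0.1671]
tool_rot: [[0.225, 0.974, 0.004], [0.974, -0.225, -0.003], [-0.002, 0.005, -1.0]]
ft_force: [0.4, 0.1, -4.8]
grip_width: 0.0391
gripper_force: 61.7
```

```bash
python3 -m pendant '[[[0,0,0],[0,0,-0.87]],[[0,0,0],[0,0,-0.87]],[[0,0,0],[0,0,-0.86]],[[0,0,0],[0,0,0]]]'
python3 -m pendant '[[[0.94,-0.25,0],[0,0,0]],[[0.94,-0.25,0],[0,0,0]],[[0.94,-0.25,0],[0,0,0]],[[0.94,-0.25,0],[0,0,0]],[[0.94,-0.25,0],[0,0,0]],[[0.94,-0.25,0],[0,0,0]],[[0.94,-0.25,0],[0,0,0]],[[0.8,-0.25,0],[0,0,0]]]'
python3 -m pendant '[[[0,0,0],[0,0,0]]]'
python3 - <<'E'
from h import *
c=get_image('wrist');P=cloud(c);cv2.imwrite('pics/w2.png',c['img']);np.save('w2.npy',P)
lm('wrist',['nest_floor','post_grip','spindle_axis','knob_grip'])
E
```

```text
time_s: 5.75
position: [0.6231, -0.3036, 0.1622]
tool_rot: [[0.001, 1.0, -0.003], [1.0, -0.001, 0.002], [0.002, -0.003, -1.0]]
ft_force: [-0.6, -0.8, -5.8]
grip_width: 0.039
gripper_force: 61.6
time_s: 6.75
position: [0.5427, -0.0074, 0.1634]
tool_rot: [[0.002, 1.0, -0.001], [1.0, -0.002, 0.0], [0.0, -0.001, -1.0]]
ft_force: [0.1, -0.1, -3.9]
grip_width: 0.0391
gripper_force: 61.8
time_s: 6.88
position: [0.5425, -0.0068, 0.1637]
tool_rot: [[-0.001, 1.0, -0.001], [1.0, 0.001, 0.001], [0.001, -0.001, -1.0]]
ft_force: [1.1, -0.6, -3.9]
grip_width: 0.0391
gripper_force: 61.8
wrist nest_floor 0.63 [0.5411 0.0497 0.0306]
wrist spindle_axis 0.4 [0.5425 0.0489 0.029 ]
```

View pics/w2.png

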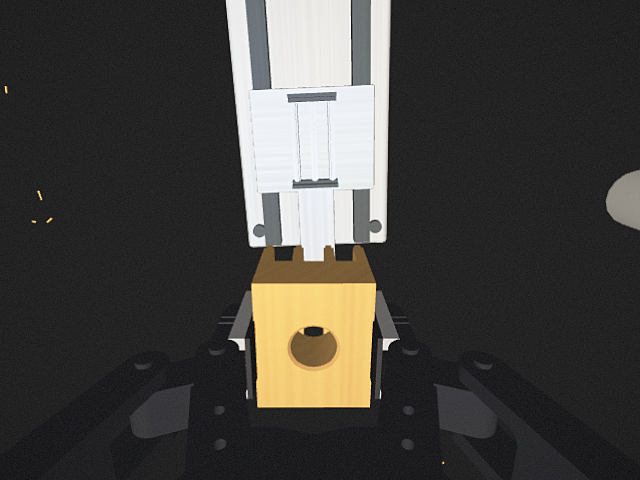

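The nest shows at px (315,140), rotated about 1–2° from the gripper. The blank is held level with its top face spanning (255–375, 283–405).

Run:
```python
from h import *
P=np.load('w2.npy')
def rect(m,n): print(n,m.sum(),cv2.minAreaRect((P[m][:,:2]*1000).astype(np.float32)),np.round(P[m].mean(0),4))
v,u=np.mgrid[0:480,0:640]
reg=(u>235)&(u<390)&(v>75)&(v<196)
pl=reg&(P[...,2]>.025)&(P[...,2]<.055)
print(np.histogram(P[reg][:,2],bins=np.arange(0,.06,.003)))
rect(pl,'plate')
rect(reg&(P[...,2]>.040)&(P[...,2]<.055),'fins')
rect((v>270)&(u>245)&(u<385)&(v<415)&(P[...,2]>.17)&(P[...,2]<.21),'blank')
m=(v>285)&(u>262)&(u<368)&(v<400)&(P[...,2]>.15);print(np.median(P[m][:,2]))
q=P[reg&(P[...,2]>.041)&(P[...,2]<.055)]
# fine yaw search: fins sharpest in rotated x
best=max(((np.histogram((q[:,0]*np.cos(a)+q[:,1]*np.sin(a))*1000,bins=np.arange(480,620,.5))[0]**2).sum(),a) for a in np.radians(np.arange(-5,5.1,.25)))
a=best[1];h,e=np.histogram((q[:,0]*np.cos(a)+q[:,1]*np.sin(a))*1000,bins=np.arange(480,620,1));print(np.degrees(a),[(e[i],h[i]) for i in np.nonzero(h)[0]])
s=observe();print(s['position'])
```

```text
(array([ 159,    0,    0,  198, 4234,  120,   17,  396,  178, 7585, 2833,
        393,  352,  745,  559,  191,    0,    0,    0]), array([0.   , 0.003, 0.006, 0.009, 0.012, 0.015, 0.018, 0.021, 0.024,
       0.027, 0.03 , 0.033, 0.036, 0.039, 0.042, 0.045, 0.048, 0.051,
       0.054, 0.057]))
plate 12679 ((542.3995971679688, 52.467132568359375), (84.23799133300781, 79.77350616455078), 1.7012763023376465) [0.5427 0.0527 0.0315]
fins 1256 ((542.7119750976562, 51.737937927246094), (27.966745376586914, 59.309181213378906), 2.331817150115967) [0.5426 0.0525 0.043 ]
blank 17922 ((543.120849609375, -6.1956939697265625), (49.57764434814453, 51.9921875), 89.99807739257812) [ 0.5433 -0.0033  0.191 ]
0.19146808971124876
2.5 [(np.int64(530), np.int64(15)), (np.int64(531), np.int64(68)), (np.int64(532), np.int64(117)), (np.int64(533), np.int64(93)), (np.int64(534), np.int64(11)), (np.int64(542), np.int64(20)), (np.int64(543), np.int64(79)), (np.int64(544), np.int64(118)), (np.int64(545), np.int64(69)), (np.int64(546), np.int64(14)), (np.int64(554), np.int64(22)), (np.int64(555), np.int64(95)), (np.int64(556), np.int64(121)), (np.int64(557), np.int64(64)), (np.int64(558), np.int64(13))]
[ 0.54377468 -0.00965584  0.16385473]
```

Run:
```python
from h import *
c=get_image('wrist');P=cloud(c);I=c['img'].astype(int)
s=observe();print(s['position'],s['time_s'],np.round(s['tool_rot'],3))
v,u=np.mgrid[0:480,0:640]
m=(v>240)&(u>268)&(u<362)&(v<420)&(abs(P[...,2]-.1915)<.004)
rows=P[m];print('blank top y',rows[:,1].min(),rows[:,1].max(),np.percentile(rows[:,1],[1,99]))
mm=(v>240)&(v<420)&(abs(P[...,2]-.1915)<.003)&(I[...,2]>I[...,0]+60)
r=cv2.minAreaRect((P[mm][:,:2]*1000).astype(np.float32));print(r)
# dark bars
g=I.sum(2); b=(g<300)&(u>280)&(u<345)&(v>80)&(v<200)&(P[...,2]>.02)
for lo,hi in((80,130),(150,200)):
  k=b&(v>=lo)&(v<hi); print('bar',k.sum(),np.round(np.percentile(P[k],[5,50,95],axis=0),4).tolist())
# z profile along nest column through slot between fins
for uu in (307,322): print([(int(vv),*np.round(P[vv,uu,1:],4)) for vv in range(84,196,4)])
```

```text
[ 0.54376971 -0.00960643  0.1638858 ] 7.175 [[ 0.001  1.    -0.   ]
 [ 1.    -0.001 -0.   ]
 [-0.    -0.    -1.   ]]
blank top y -0.03419477703302816 0.015772985836851876 [-0.03244102  0.01530611]
((544.143798828125, -9.160577774047852), (49.86747360229492, 40.399864196777344), 89.60894775390625)
bar 68 [[0.5273, 0.0775, 0.0335], [0.5425, 0.0798, 0.0354], [0.5556, 0.0819, 0.0394]]
bar 103 [[0.5294, 0.0226, 0.0338], [0.5433, 0.0234, 0.0369], [0.5578, 0.0257, 0.0391]]
[(84, np.float64(0.0852), np.float64(0.0292)), (88, np.float64(0.0821), np.float64(0.039)), (92, np.float64(0.0799), np.float64(0.035)), (96, np.float64(0.0776), np.float64(0.0332)), (100, np.float64(0.0749), np.float64(0.0396)), (104, np.float64(0.0724), np.float64(0.0402)), (108, np.float64(0.07), np.float64(0.0407)), (112, np.float64(0.0675), np.float64(0.0411)), (116, np.float64(0.065), np.float64(0.0412)), (120, np.float64(0.0623), np.float64(0.0289)), (124, np.float64(0.0597), np.float64(0.0291)), (128, np.float64(0.0571), np.float64(0.0301)), (132, np.float64(0.0544), np.float64(0.0285)), (136, np.float64(0.0518), 
[... 1276 characters left out ...]
)), (136, np.float64(0.0518), np.float64(0.0297)), (140, np.float64(0.0491), np.float64(0.0289)), (144, np.float64(0.0464), np.float64(0.0301)), (148, np.float64(0.0437), np.float64(0.0293)), (152, np.float64(0.041), np.float64(0.0301)), (156, np.float64(0.0383), np.float64(0.03)), (160, np.float64(0.0354), np.float64(0.0294)), (164, np.float64(0.0327), np.float64(0.0294)), (168, np.float64(0.03), np.float64(0.0306)), (172, np.float64(0.027), np.float64(0.0289)), (176, np.float64(0.025), np.float64(0.0346)), (180, np.float64(0.023), np.float64(0.0392)), (184, np.float64(0.0187), np.float64(0.0308)), (188, np.float64(0.0158), np.float64(0.0305)), (192, np.float64(0.0126), np.float64(0.0293))]
```

```bash
python3 -m pendant '[[[0,0,0],[0,0,-0.42]],[[0.8,0,0],[0,0,0]],[[0.73,0.015,0],[0,0,0]],[[0,0,0.8],[0,0,0]],[[0,0,0.8],[0,0,0]],[[0,0,0.8],[0,0,0]],[[0,0,0],[0,0,0]],[[0,0,0],[0,0,0]]]'
python3 - <<'E'
from h import *
s=observe();print(s['position'],s['time_s'],np.round(s['tool_rot'],4)[:2],s['ft_force'])
c=get_image('wrist');cv2.imwrite('pics/w3.png',c['img'])
c=get_image('side');cv2.imwrite('pics/s3.png',c['img'])
E
```

```text
time_s: 8.18
position: [0.5428, 0.0521, 0.0693]
tool_rot: [[-0.037, 0.999, 0.002], [0.999, 0.037, -0.0], [-0.0, 0.002, -1.0]]
ft_force: [-0.3, -0.2, -4.3]
grip_width: 0.0391
gripper_force: 62.0
[0.5427626  0.05214597 0.06931884] 8.175 [[-3.700e-02  9.993e-01  1.900e-03]
 [ 9.993e-01  3.700e-02 -3.000e-04]] [-0.34049817 -0.21189187 -4.30195409]
```

View pics/w3.png

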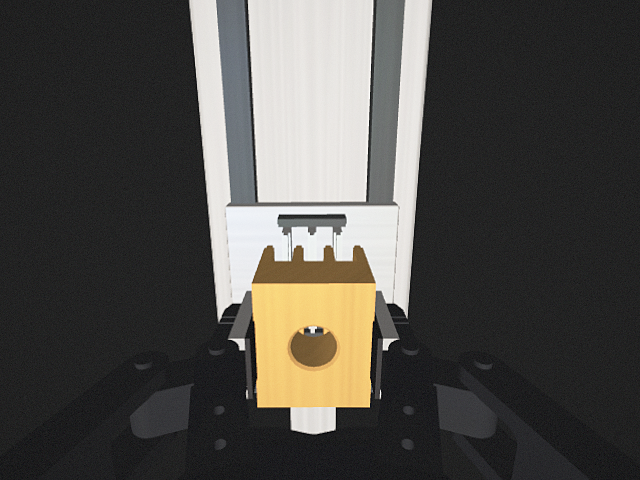

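The blank's fins show at columns ≈269/299/330/360 and the nest's fins at ≈288/312/337. I check the lateral offset in 3D before lowering.

Run:
```python
from h import *
c=get_image('wrist');P=cloud(c);I=c['img'].astype(int);s=observe();print(np.round(c['camera_matrix'],1).tolist(),s['position'])
R=np.array(s['tool_rot']);L=(P-s['position'])@R*1000   # tool frame mm
v,u=np.mgrid[0:480,0:640]
m=(v>224)&(v<245)&(u>275)&(u<350)&(P[...,2]>.037)&(P[...,2]<.05)
h,e=np.histogram(L[m][:,1],bins=np.arange(-24,24,1));print('nest',[(int(e[i]),int(h[i])) for i in np.nonzero(h)[0]])
for lo,hi in((.055,.064),(.060,.070)):
  m=(v>240)&(v<283)&(u>245)&(u<385)&(P[...,2]>lo)&(P[...,2]<hi)
  h,e=np.histogram(L[m][:,1],bins=np.arange(-24,24,1));print('blank',[(int(e[i]),int(h[i])) for i in np.nonzero(h)[0]],L[m].mean(0))
m=(v>282)&(v<410)&(u>240)&(u<390)&(I[...,2]>I[...,0]+60)&(abs(P[...,2]-.097)<.004)
print('top',cv2.minAreaRect(L[m][:,:2].astype(np.float32)))
# plate edges left/right at rows 215-240
m=(v>212)&(v<238)&(abs(P[...,2]-.030)<.003)&(u>200)&(u<420);print('plate y',np.percentile(L[m][:,1],[1,99]))
m=(v>205)&(v<235)&(u>278)&(u<346)&(I.sum(2)<330); print('bar',np.percentile(L[m],[3,50,97],axis=0).round(1).tolist())
```

```text
[[388.6, 0.0, 313.2], [0.0, 388.6, 235.0], [0.0, 0.0, 1.0]] [0.54263563 0.05227143 0.06945137]
nest [(-15, 4), (-14, 26), (-13, 30), (-12, 41), (-11, 30), (-2, 32), (-1, 44), (0, 30), (1, 29), (9, 13), (10, 44), (11, 32), (12, 31), (13, 19)]
blank [(-20, 2), (-19, 7), (-18, 7), (-17, 6), (-16, 13), (-8, 1), (-7, 7), (-6, 6), (-5, 9), (-4, 1), (4, 1), (5, 5), (6, 9), (7, 5), (8, 3), (16, 5), (17, 8), (18, 8), (19, 7), (20, 1)] [24.34945613 -0.37914438  7.33741755]
blank [(-20, 7), (-19, 21), (-18, 18), (-17, 20), (-16, 35), (-8, 8), (-7, 21), (-6, 21), (-5, 17), (-4, 11), (4, 7), (5, 18), (6, 20), (7, 19), (8, 8), (16, 26), (17, 20), (18, 20), (19, 19), (20, 10)] [24.38888977  0.17287765  3.95193803]
top ((0.3363227844238281, 0.1467304229736328), (49.53828811645508, 40.95512771606445), 0.027807865291833878)
plate y [-41.32453743  40.71540963]
bar [[24.1, -14.3, 26.9], [30.1, 0.2, 33.2], [30.6, 14.4, 38.0]]
```

```bash
python3 -m pendant '[[[0,-0.01,0.25],[0,0,0]],[[0,0,0.2],[0,0,0]],[[0,0,0],[0,0,0]]]'
python3 -m pendant '[[[0,0,0.15],[0,0,0]],[[0,0,0.13],[0,0,0]],[[0,0,0],[0,0,0]],[[0,0,0],[0,0,0]]]'
```

```text
time_s: 8.7
position: [0.5411, 0.0524, 0.0493]
tool_rot: [[-0.037, 0.999, -0.002], [0.999, 0.037, 0.0], [0.0, -0.002, -1.0]]
ft_force: [0.4, -0.4, -4.0]
grip_width: 0.0388
gripper_force: 62.2
time_s: 9.2
position: [0.5416, 0.0524, 0.0397]
tool_rot: [[-0.037, 0.999, 0.001], [0.999, 0.037, -0.0], [-0.0, 0.001, -1.0]]
ft_force: [-3.3, -0.6, 5.6]
grip_width: 0.0391
gripper_force: 63.5
```

```bash
python3 -m pendant '[[[0,0,0],[0,0,0]],[[0,0,0],[0,0,0]],[[0,0,0],[0,0,0]],[[0,0,-0.5],[0,0,0]],[[0,0,-0.9],[0,0,0]],[[0,0,-0.9],[0,0,0]],[[-0.5,0,-0.3],[0,0,0]],[[-0.7,0,0],[0,0,0]]]' 0.75
python3 - <<'E'
from h import *
c=get_image('wrist');P=cloud(c);I=c['img'].astype(int);s=observe();print(s['position'])
cv2.imwrite('pics/w4.png',c['img'])
R=np.array(s['tool_rot'])
m=(P[...,2]>.05)&(P[...,2]<.085)&(I[...,2]>I[...,0]+60)&(np.hypot(P[...,0]-.5425,P[...,1]-.052)<.05)
print(m.sum(),np.percentile(P[m][:,2],[5,50,95]));t=m&(abs(P[...,2]-np.median(P[m][:,2]))<.004)
print(cv2.minAreaRect((P[t][:,:2]*1000).astype(np.float32)))
lm('wrist',['blank_hole','post_grip'])
lm('side',['post_grip','blank_hole']); lm('scene',['post_grip','knob_grip','spindle_axis'])
E
```

```text
time_s: 10.2
position: [0.5435, 0.0033, 0.1433]
tool_rot: [[-0.038, 0.999, 0.001], [0.999, 0.038, -0.0], [-0.001, 0.001, -1.0]]
ft_force: [-0.2, -0.3, -0.8]
grip_width: 0.0639
gripper_force: 0.0
[5.43534649e-01 1.52501271e-04 1.42571929e-01]
5679 [0.06632684 0.06750654 0.06859231]
((542.0369873046875, 52.98774337768555), (39.83721160888672, 47.5389404296875), 2.1600000858306885)
wrist blank_hole 0.96 [0.5434 0.0525 0.0613]
wrist post_grip 0.78 [ 0.5498 -0.0609  0.0551]
side post_grip 0.86 [ 0.5461 -0.058   0.0574]
side blank_hole 0.73 [ 0.7185 -0.3281  0.0429]
side blank_hole 0.61 [0.5438 0.051  0.0952]
side blank_hole 0.58 [ 0.6524 -0.3987  0.0375]
side blank_hole 0.44 [0.5457 0.0559 0.0779]
scene post_grip 0.73 [ 0.544  -0.0605  0.0583]
scene knob_grip 0.42 [0.5707 0.1879 0.2019]
scene spindle_axis 0.76 [0.5348 0.1895 0.1557]
```

View pics/w4.png

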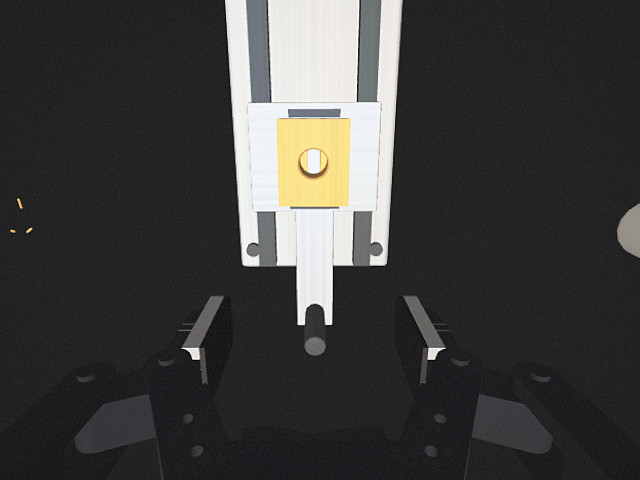

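The blank is seated: its top is at z 0.0675, square at px (313,162). The post is at px (315,345). Pinch the post next.

```bash
python3 -m pendant '[[[-0.72,0.01,0],[0,0,0]],[[-0.72,0.01,0.3],[0,0,0]],[[0,0,0.8],[0,0,0]],[[0,0,0.8],[0,0,0]],[[0,0,0.6],[0,0,0]],[[0,0,0.1],[0,0,0]],[[0,0,0],[0,0,0]]]'
python3 -m pendant '[[[0,0,0],[0,0,0]],[[0,0,0],[0,0,0]],[[0,0,0],[0,0,0]],[[0,0,0],[0,0,0]],[[0,0,0],[0,0,0]],[[0,0,0],[0,0,0]]]' 0 50
```

```text
time_s: 11.48
position: [0.5465, -0.0529, 0.0394]
tool_rot: [[-0.037, 0.999, 0.001], [0.999, 0.037, -0.0], [-0.0, 0.001, -1.0]]
ft_force: [1.4, 0.5, 0.3]
grip_width: 0.0642
gripper_force: 0.0
time_s: 12.22
position: [0.5466, -0.0532, 0.0395]
tool_rot: [[-0.037, 0.999, 0.001], [0.999, 0.037, -0.0], [-0.0, 0.001, -1.0]]
ft_force: [-1.1, 0.9, 5.3]
grip_width: 0.0127
gripper_force: 48.7
```

```bash
python3 -m pendant '[[[0.3,0,0],[0,0,0]],[[0.45,0,0],[0,0,0]],[[0.5,0,0],[0,0,0]],[[0.5,0,0],[0,0,0]],[[0.5,0,0],[0,0,0]],[[0.45,0,0],[0,0,0]],[[0.2,0,0],[0,0,0]],[[0,0,0],[0,0,0]]]'
python3 -m pendant '[[[0.12,0,0],[0,0,0]],[[0,0,0],[0,0,0]]]'
python3 -m pendant '[[[0.1,0,0],[0,0,0]],[[0,0,0],[0,0,0]]]'
python3 -m pendant '[[[0.1,0,0],[0,0,0]],[[0,0,0],[0,0,0]]]'
```

```text
time_s: 13.22
position: [0.5417, 0.0636, 0.0395]
tool_rot: [[-0.038, 0.999, 0.0], [0.999, 0.038, 0.0], [0.0, 0.0, -1.0]]
ft_force: [-2.3, 2.3, 7.8]
grip_width: 0.0128
gripper_force: 49.0
time_s: 13.48
position: [0.5415, 0.0679, 0.0395]
tool_rot: [[-0.037, 0.999, -0.0], [0.999, 0.037, 0.0], [0.0, -0.0, -1.0]]
ft_force: [-2.7, 1.6, 9.3]
grip_width: 0.0128
gripper_force: 49.1
time_s: 13.72
position: [0.5414, 0.0717, 0.0395]
tool_rot: [[-0.037, 0.999, -0.0], [0.999, 0.037, -0.0], [-0.0, -0.0, -1.0]]
ft_force: [-3.3, 0.2, 7.3]
grip_width: 0.0127
gripper_force: 49.1
time_s: 13.98
position: [0.5412, 0.0757, 0.0395]
tool_rot: [[-0.037, 0.999, -0.0], [0.999, 0.037, -0.0], [-0.0, -0.0, -1.0]]
ft_force: [-2.7, 0.3, 8.5]
grip_width: 0.0125
gripper_force: 49.1
```

```bash
python3 -m pendant '[[[0.1,0,0],[0,0,0]],[[0,0,0],[0,0,0]]]'
python3 -m pendant '[[[0.1,0,0],[0,0,0]],[[0,0,0],[0,0,0]]]'
python3 -m pendant '[[[0.08,0,0],[0,0,0]],[[0,0,0],[0,0,0]]]'
```

```text
time_s: 14.22
position: [0.5411, 0.0797, 0.0395]
tool_rot: [[-0.037, 0.999, -0.0], [0.999, 0.037, -0.0], [-0.0, -0.0, -1.0]]
ft_force: [-3.1, 1.0, 8.9]
grip_width: 0.0128
gripper_force: 49.1
time_s: 14.48
position: [0.5409, 0.0837, 0.0395]
tool_rot: [[-0.037, 0.999, -0.0], [0.999, 0.037, -0.0], [-0.0, -0.0, -1.0]]
ft_force: [-3.4, -0.2, 7.3]
grip_width: 0.0121
gripper_force: 49.1
time_s: 14.72
position: [0.5408, 0.0847, 0.0394]
tool_rot: [[-0.037, 0.999, -0.001], [0.999, 0.037, -0.004], [-0.004, -0.001, -1.0]]
ft_force: [-5.1, -12.4, 8.6]
grip_width: 0.0128
gripper_force: 49.1
```

Hard stop reached at about 138 mm of travel with a 12 N reaction. I release and rise to look at the knob.

```bash
python3 -m pendant '[[[0,0,0],[0,0,0]],[[0,0,0],[0,0,0]],[[0,0,-0.6],[0,0,0]],[[0,0,-1],[0,0,0]],[[0,0,-1],[0,0,0]],[[0,0,-1],[0,0,0]],[[0,0.4,-1],[0,0,0]],[[0.4,0.4,-1],[0,0,0]]]' 0.6
python3 -m pendant '[[[0.4,0,0],[0,0,0]],[[0,0,0],[0,0,0]],[[0,0,0],[0,0,0]]]'
python3 - <<'E'
from h import *
c=get_image('wrist');P=cloud(c);I=c['img'].astype(int);s=observe();print(s['position'],s['time_s'])
cv2.imwrite('pics/w5.png',c['img']);np.save('w5.npy',P)
lm('wrist',['knob_grip','spindle_axis','post_grip']);lm('side',['knob_grip','spindle_axis','nest_floor','post_grip'])
m=(P[...,2]>.205)&(P[...,2]<.225)&(np.hypot(P[...,0]-.572,P[...,1]-.191)<.02)
print(m.sum(),P[m].mean(0) if m.any() else '');
if m.any(): print(cv2.minEnclosingCircle((P[m][:,:2]*1000).astype(np.float32)),np.median(P[m][:,2]))
E
```

```text
time_s: 15.72
position: [0.5727, 0.1038, 0.2643]
tool_rot: [[-0.036, 0.999, -0.0], [0.999, 0.036, 0.0], [0.0, -0.0, -1.0]]
ft_force: [0.3, 0.2, -0.4]
grip_width: 0.0513
gripper_force: 0.0
time_s: 16.1
position: [0.5713, 0.1197, 0.2616]
tool_rot: [[-0.037, 0.999, -0.003], [0.999, 0.037, -0.0], [-0.0, -0.003, -1.0]]
ft_force: [0.6, 0.6, 0.1]
grip_width: 0.0515
gripper_force: 0.0
[0.57140512 0.11956667 0.26188754] 16.15
wrist knob_grip 0.67 [0.5748 0.1932 0.2058]
wrist post_grip 0.64 [0.5417 0.0763 0.057 ]
side knob_grip 0.68 [0.5715 0.194  0.2057]
side spindle_axis 0.91 [0.5392 0.1899 0.1549]
side nest_floor 0.96 [0.5426 0.0487 0.0315]
side post_grip 0.86 [ 0.5461 -0.058   0.0574]
905 [0.57188056 0.19100034 0.21632246]
((571.8963623046875, 190.8222198486328), 7.87987756729126) 0.2163804406160229
```

View pics/w5.png

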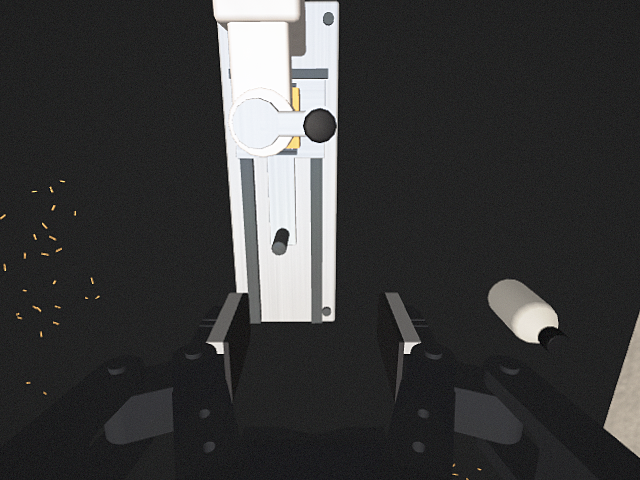

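The knob is at px (320,125), and the carriage is under the head with the brass just visible behind the crank. Going to the knob, and checking the post's home position.

```bash
python3 - <<'E'
from h import *
P=np.load('w5.npy');m=(P[...,2]>.063)&(P[...,2]<.073)&(np.hypot(P[...,0]-.541,P[...,1]-.08)<.015)
print(m.sum(),cv2.minEnclosingCircle((P[m][:,:2]*1000).astype(np.float32)))
E
python3 -m pendant '[[[0.6,0.04,0],[0,0,0]],[[0.6,0.04,0],[0,0,0]],[[0.58,0,0],[0,0,0]],[[0,0,0.5],[0,0,0]],[[0,0,0.7],[0,0,0]],[[0,0,0.5],[0,0,0]],[[0,0,0.22],[0,0,0]],[[0,0,0],[0,0,0]]]'
python3 -m pendant '[[[0,0,0],[0,0,0]]]'
```

```text
55 ((541.9507446289062, 81.7387466430664), 6.64825439453125)
time_s: 17.5
position: [0.5725, 0.1911, 0.1861]
tool_rot: [[-0.037, 0.999, -0.0], [0.999, 0.037, -0.0], [-0.0, -0.0, -1.0]]
ft_force: [0.3, -1.0, 1.0]
grip_width: 0.0513
gripper_force: 0.0
time_s: 17.62
position: [0.5729, 0.1912, 0.1871]
tool_rot: [[-0.037, 0.999, 0.002], [0.999, 0.037, 0.0], [0.0, 0.002, -1.0]]
ft_force: [-0.5, -0.8, -0.1]
grip_width: 0.0513
gripper_force: 0.0
```

```bash
cat > q.py <<'E'
from h import *
s=observe();d=np.array(s['position'])-[.5369,.1897,0];a=np.radians(2.1)
x=d[0]*np.cos(a)+d[1]*np.sin(a);y=-d[0]*np.sin(a)+d[1]*np.cos(a)
print('q',round(np.degrees(np.arctan2(-y,x)),1),'r',round(1000*np.hypot(x,y),1),'fix xy',round(x*1e3,1),round(y*1e3,1),'z',round(s['position'][2],4),'F',np.round(s['ft_force'],1),'t',s['time_s'])
E
python3 -m pendant '[[[0,0,0],[0,0,0]],[[0,0,0],[0,0,0]],[[0,0,0],[0,0,0]],[[0,0,0],[0,0,0]],[[0,0,0],[0,0,0]]]' 0 40; python3 q.py
python3 -m pendant '[[[-0.335,-0.067,0.006],[0,0,0]],[[-0.284,-0.19,0.006],[0,0,0]]]' ; python3 q.py
```

```text
time_s: 18.25
position: [0.5717, 0.1912, 0.1867]
tool_rot: [[-0.037, 0.999, -0.001], [0.999, 0.037, -0.0], [-0.0, -0.001, -1.0]]
ft_force: [-5.9, -1.0, 4.6]
grip_width: 0.0148
gripper_force: 39.0
q -0.4 r 34.8 fix xy 34.8 0.2 z 0.1867 F [-5.9 -1.   4.6] t 18.25
time_s: 18.5
position: [0.563, 0.1662, 0.1862]
tool_rot: [[-0.037, 0.999, 0.001], [0.999, 0.037, 0.002], [0.002, 0.001, -1.0]]
ft_force: [-4.6, 7.8, 6.5]
grip_width: 0.0148
gripper_force: 39.2
q 44.1 r 35.1 fix xy 25.2 -24.4 z 0.1862 F [-4.6  7.8  6.5] t 18.5
```

```bash
python3 -m pendant '[[[-0.19,-0.284,0.006],[0,0,0]],[[-0.067,-0.335,0.006],[0,0,0]],[[0.067,-0.335,0.006],[0,0,0]],[[0.19,-0.284,0.006],[0,0,0]],[[0.284,-0.19,0.006],[0,0,0]],[[0.335,-0.067,0.006],[0,0,0]],[[0.02,0,0],[0,0,0]]]' ; python3 q.py
```

```text
time_s: 19.38
position: [0.5015, 0.19, 0.1847]
tool_rot: [[-0.038, 0.999, -0.001], [0.999, 0.038, -0.0], [-0.0, -0.001, -1.0]]
ft_force: [-3.0, -0.5, 8.0]
grip_width: 0.0146
gripper_force: 39.8
q -177.4 r 35.4 fix xy -35.4 1.6 z 0.1847 F [-3.  -0.5  8. ] t 19.375
```

```bash
python3 -m pendant '[[[-0.36,0.067,-0.006],[0,0,0]],[[-0.284,0.19,-0.006],[0,0,0]],[[-0.19,0.284,-0.006],[0,0,0]],[[-0.067,0.335,-0.006],[0,0,0]],[[0,0,0],[0,0,0]]]' ; python3 q.py
```

```text
time_s: 20.0
position: [0.5395, 0.1548, 0.1858]
tool_rot: [[-0.036, 0.999, 0.002], [0.999, 0.036, 0.0], [0.0, 0.002, -1.0]]
ft_force: [2.1, -0.0, 6.2]
grip_width: 0.0146
gripper_force: 39.8
q 87.9 r 35.0 fix xy 1.3 -35.0 z 0.1858 F [ 2.1 -0.   6.2] t 20.0
```

```bash
python3 -m pendant '[[[0.067,-0.36,0.006],[0,0,0]],[[0.19,-0.284,0.006],[0,0,0]],[[0.284,-0.19,0.006],[0,0,0]],[[0.335,-0.067,0.006],[0,0,0]],[[0.335,0.067,0.006],[0,0,0]],[[0.284,0.19,0.006],[0,0,0]],[[0.19,0.284,0.006],[0,0,0]],[[0.067,0.335,0.006],[0,0,0]]]' ;python3 -m pendant '[[[0,0,0],[0,0,0]]]'>/dev/null; python3 q.py
```

```text
time_s: 21.0
position: [0.5348, 0.2251, 0.1836]
tool_rot: [[-0.037, 0.999, -0.001], [0.999, 0.037, -0.001], [-0.001, -0.001, -1.0]]
ft_force: [-2.5, -8.8, 8.8]
grip_width: 0.0147
gripper_force: 40.1
q -89.2 r 35.2 fix xy 0.5 35.2 z 0.1837 F [ 3.3 -2.7  7.2] t 21.125
```

```bash
python3 -m pendant '[[[-0.067,-0.335,-0.006],[0,0,0]],[[-0.19,-0.284,-0.006],[0,0,0]],[[-0.284,-0.19,-0.006],[0,0,0]],[[-0.335,-0.067,-0.006],[0,0,0]],[[0,0,0],[0,0,0]]]' >/dev/null; python3 q.py
python3 -m pendant '[[[0.335,0.067,0.006],[0,0,0]],[[0.284,0.19,0.006],[0,0,0]],[[0.19,0.284,0.006],[0,0,0]],[[0.067,0.335,0.006],[0,0,0]],[[-0.067,0.335,0.006],[0,0,0]],[[-0.19,0.284,0.006],[0,0,0]],[[-0.284,0.19,0.006],[0,0,0]],[[-0.335,0.067,0.006],[0,0,0]]]' ;python3 -m pendant '[[[0,0,0],[0,0,0]]]'>/dev/null; python3 q.py
```

```text
q 179.2 r 35.5 fix xy -35.5 -0.5 z 0.1847 F [ 0.9 -3.   7.9] t 21.75
time_s: 22.75
position: [0.5716, 0.1916, 0.1827]
tool_rot: [[-0.037, 0.999, -0.0], [0.999, 0.037, 0.002], [0.002, -0.0, -1.0]]
ft_force: [-2.8, 4.1, 9.4]
grip_width: 0.015
gripper_force: 40.2
q 1.2 r 34.6 fix xy 34.6 -0.7 z 0.1827 F [-0.2 -3.   8. ] t 22.875
```

```bash
python3 -m pendant '[[[0.335,-0.067,-0.006],[0,0,0]],[[0.284,-0.19,-0.006],[0,0,0]],[[0.19,-0.284,-0.006],[0,0,0]],[[0.067,-0.335,-0.006],[0,0,0]],[[0,0,0],[0,0,0]]]' >/dev/null; python3 q.py
python3 -m pendant '[[[-0.067,0.335,0.006],[0,0,0]],[[-0.19,0.284,0.006],[0,0,0]],[[-0.284,0.19,0.006],[0,0,0]],[[-0.335,0.067,0.006],[0,0,0]],[[-0.335,-0.067,0.006],[0,0,0]],[[-0.284,-0.19,0.006],[0,0,0]],[[-0.19,-0.284,0.006],[0,0,0]],[[-0.067,-0.335,0.006],[0,0,0]]]' ;python3 -m pendant '[[[0,0,0],[0,0,0]]]'>/dev/null; python3 q.py
```

```text
q -92.2 r 35.1 fix xy -1.4 35.1 z 0.1837 F [-2.3 -1.3  7.6] t 23.5
time_s: 24.5
position: [0.5381, 0.1545, 0.1817]
tool_rot: [[-0.036, 0.999, 0.002], [0.999, 0.036, 0.001], [0.0, 0.002, -1.0]]
ft_force: [3.6, 4.8, 6.6]
grip_width: 0.0151
gripper_force: 39.9
q 92.5 r 35.0 fix xy -1.5 -35.0 z 0.1816 F [-2.5 -1.7  7.8] t 24.625
```

```bash
python3 -m pendant '[[[0,-0.015,0],[0,0,0]],[[0,0,0],[0,0,0]]]' >/dev/null; python3 q.py
python3 -m pendant '[[[0.067,0.36,-0.006],[0,0,0]],[[0.19,0.284,-0.006],[0,0,0]],[[0.284,0.19,-0.006],[0,0,0]],[[0.335,0.067,-0.006],[0,0,0]]]' >/dev/null; python3 q.py
python3 -m pendant '[[[0.335,-0.067,-0.006],[0,0,0]],[[0.284,-0.19,-0.006],[0,0,0]],[[0.19,-0.284,-0.006],[0,0,0]],[[0.067,-0.335,-0.006],[0,0,0]],[[-0.067,-0.335,-0.006],[0,0,0]],[[-0.19,-0.284,-0.006],[0,0,0]],[[-0.284,-0.19,-0.006],[0,0,0]],[[-0.335,-0.067,-0.006],[0,0,0]]]'>/dev/null; python3 q.py
python3 -m pendant '[[[-0.335,0.067,-0.006],[0,0,0]],[[-0.284,0.19,-0.006],[0,0,0]],[[-0.19,0.284,-0.006],[0,0,0]],[[-0.067,0.335,-0.006],[0,0,0]],[[0.067,0.335,-0.006],[0,0,0]],[[0.19,0.284,-0.006],[0,0,0]],[[0.284,0.19,-0.006],[0,0,0]],[[0.3,0.067,-0.006],[0,0,0]]]' >/dev/null;python3 -m pendant '[[[0,0,0],[0,0,0]]]'>/dev/null; python3 q.py
```

```text
q 92.5 r 35.0 fix xy -1.5 -35.0 z 0.1817 F [-1.6  0.3  7.9] t 24.875
q 0.6 r 34.8 fix xy 34.8 -0.3 z 0.1826 F [-5.2 -4.   9.6] t 25.375
q -178.8 r 35.6 fix xy -35.6 0.7 z 0.1847 F [3.1 3.5 5.6] t 26.375
q 0.8 r 34.7 fix xy 34.7 -0.5 z 0.1867 F [-1.7  2.9 10.2] t 27.5
```

```bash
python3 -m pendant '[[[0.03,0,0],[0,0,0]],[[0,0,0],[0,0,0]]]' >/dev/null; python3 q.py
python3 -m pendant '[[[0.02,0,0],[0,0,0]],[[0,0,0],[0,0,0]]]' >/dev/null; python3 q.py
```

```text
q 0.4 r 34.7 fix xy 34.7 -0.2 z 0.1866 F [-2.3 -0.8  9.1] t 27.75
q -0.4 r 34.7 fix xy 34.7 0.3 z 0.1866 F [-1.2 -1.6  8.6] t 28.0
```

```bash
python3 -m pendant '[[[0.025,0,0],[0,0,0]],[[0,0,0],[0,0,0]]]' >/dev/null; python3 q.py
```

```text
q -0.8 r 34.7 fix xy 34.7 0.5 z 0.1866 F [-2.  -7.4  9.5] t 28.25
```

Crank is against its zero stop (7 N). Release, return to the post.

```bash
python3 -m pendant '[[[-0.02,0,0],[0,0,0]],[[0,0,0],[0,0,0]],[[0,0,0],[0,0,0]],[[0,0,-0.5],[0,0,0]],[[0,0,-0.7],[0,0,0]],[[0,0,-0.7],[0,0,0]],[[-0.6,-0.2,0],[0,0,0]],[[-0.8,-0.3,0],[0,0,0]]]' 0.6
python3 -m pendant '[[[-0.8,-0.3,0],[0,0,0]],[[-0.52,-0.07,0],[0,0,0]],[[0,0,0],[0,0,0]]]'; python3 q.py
python3 - <<'E'
from h import *
c=get_image('wrist');P=cloud(c);cv2.imwrite('pics/w6.png',c['img'])
m=(P[...,2]>.205)&(P[...,2]<.225)&(np.hypot(P[...,0]-.572,P[...,1]-.191)<.02)
print('knob',cv2.minEnclosingCircle((P[m][:,:2]*1000).astype(np.float32)))
E
```

```text
time_s: 29.25
position: [0.5536, 0.135, 0.2619]
tool_rot: [[-0.038, 0.999, -0.0], [0.999, 0.038, 0.0], [0.0, -0.0, -1.0]]
ft_force: [-0.5, -0.7, -0.2]
grip_width: 0.0509
gripper_force: 0.0
time_s: 29.62
position: [0.5409, 0.0809, 0.2621]
tool_rot: [[-0.035, 0.999, -0.0], [0.999, 0.035, 0.0], [0.0, -0.0, -1.0]]
ft_force: [-0.2, 0.3, 0.2]
grip_width: 0.051
gripper_force: 0.0
q 90.0 r 108.9 fix xy 0.0 -108.9 z 0.2621 F [-0.2  0.3  0.2] t 29.625
knob ((571.655517578125, 190.5612335205078), 8.061330795288086)
```

```bash
python3 -m pendant '[[[0,0,0.7],[0,0,0]],[[0,0,1],[0,0,0]],[[0,0,1],[0,0,0]],[[0,0,1],[0,0,0]],[[0,0,0.9],[0,0,0]],[[0,0,0.7],[0,0,0]],[[0,0,0.26],[0,0,0]],[[0,0,0],[0,0,0]]]'
python3 -m pendant '[[[0,0,0],[0,0,0]],[[0,0,0],[0,0,0]],[[0,0,0],[0,0,0]],[[0,0,0],[0,0,0]],[[0,0,0],[0,0,0]]]' 0 50; python3 q.py
```

```text
time_s: 30.68
position: [0.5411, 0.0823, 0.0397]
tool_rot: [[-0.037, 0.999, -0.001], [0.999, 0.037, 0.0], [0.0, -0.001, -1.0]]
ft_force: [-0.2, 0.4, 0.4]
grip_width: 0.0515
gripper_force: 0.0
time_s: 31.3
position: [0.5409, 0.0818, 0.0407]
tool_rot: [[-0.037, 0.999, 0.0], [0.999, 0.037, -0.0], [-0.0, 0.0, -1.0]]
ft_force: [-3.6, 0.4, 5.7]
grip_width: 0.0128
gripper_force: 48.6
q 90.0 r 108.0 fix xy 0.1 -108.0 z 0.0407 F [-3.6  0.4  5.7] t 31.3
```

Draw out 132 mm, then creep to the stop.

```bash
python3 -m pendant '[[[-0.25,0,0],[0,0,0]],[[-0.45,0,0],[0,0,0]],[[-0.5,0,0],[0,0,0]],[[-0.55,0,0],[0,0,0]],[[-0.55,0,0],[0,0,0]],[[-0.5,0,0],[0,0,0]],[[-0.4,0,0],[0,0,0]],[[-0.1,0,0],[0,0,0]]]'
python3 -m pendant '[[[-0.07,0,0],[0,0,0]],[[0,0,0],[0,0,0]]]';python3 q.py
python3 -m pendant '[[[-0.07,0,0],[0,0,0]],[[0,0,0],[0,0,0]]]' >/dev/null;python3 q.py
python3 -m pendant '[[[-0.06,0,0],[0,0,0]],[[0,0,0],[0,0,0]]]' >/dev/null;python3 q.py
```

```text
time_s: 32.3
position: [0.5465, -0.0513, 0.0407]
tool_rot: [[-0.035, 0.999, 0.002], [0.999, 0.035, -0.0], [-0.001, 0.002, -1.0]]
ft_force: [-1.5, 2.6, 5.2]
grip_width: 0.0125
gripper_force: 49.0
time_s: 32.55
position: [0.5466, -0.0538, 0.0408]
tool_rot: [[-0.036, 0.999, 0.002], [0.999, 0.036, -0.001], [-0.001, 0.002, -1.0]]
ft_force: [-0.8, -1.1, 5.4]
grip_width: 0.0126
gripper_force: 48.9
q 89.8 r 243.6 fix xy 0.8 -243.6 z 0.0408 F [-0.8 -1.1  5.4] t 32.55
q 89.8 r 246.2 fix xy 0.8 -246.2 z 0.0407 F [ 0.8 -0.6  4.8] t 32.8
q 89.8 r 248.0 fix xy 0.8 -248.0 z 0.0407 F [-0.2  3.3  6.2] t 33.05
```

```bash
python3 -m pendant '[[[-0.05,0,0],[0,0,0]],[[0,0,0],[0,0,0]]]' >/dev/null;python3 q.py
python3 -m pendant '[[[-0.03,0,0],[0,0,0]],[[0,0,0],[0,0,0]]]' >/dev/null;python3 q.py
```

```text
q 89.8 r 248.1 fix xy 0.8 -248.1 z 0.0407 F [ 2.  14.7  6.9] t 33.3
q 89.8 r 248.1 fix xy 0.8 -248.1 z 0.0407 F [ 2.1 20.6  7.5] t 33.55
```

```bash
python3 -m pendant '[[[0.045,0,0],[0,0,0]],[[0,0,0],[0,0,0]]]'>/dev/null; python3 -m pendant '[[[0,0,0],[0,0,0]],[[0,0,0],[0,0,0]],[[0,0,0],[0,0,0]],[[0,0,-0.6],[0,0,0]],[[0,0,-0.9],[0,0,0]],[[0,0,-0.9],[0,0,0]],[[0,0,-0.3],[0,0,0]],[[0,0,0],[0,0,0]]]' 0.6
python3 - <<'E'
from h import *
c=get_image('wrist');P=cloud(c);I=c['img'].astype(int);s=observe();print(s['position'],s['ft_force'])
cv2.imwrite('pics/w7.png',c['img'])
m=(P[...,2]>.05)&(P[...,2]<.085)&(I[...,2]>I[...,0]+60)&(np.hypot(P[...,0]-.5425,P[...,1]-.052)<.05)
print(m.sum(),np.percentile(P[m][:,2],[5,50,95]));t=m&(abs(P[...,2]-np.median(P[m][:,2]))<.004)
print(cv2.minAreaRect((P[t][:,:2]*1000).astype(np.float32)))
E
```

```text
time_s: 34.8
position: [0.5462, -0.0596, 0.1476]
tool_rot: [[-0.037, 0.999, 0.0], [0.999, 0.037, -0.0], [-0.0, 0.0, -1.0]]
ft_force: [-0.2, 0.3, -0.0]
grip_width: 0.0512
gripper_force: 0.0
[ 0.5458184  -0.05952544  0.14672084] [-0.44424972  0.56308695  0.08437585]
6550 [0.06614138 0.0675775  0.06877139]
((542.2408447265625, 48.82270812988281), (39.878475189208984, 43.883846282958984), 2.1714136600494385)
```

View pics/w7.png

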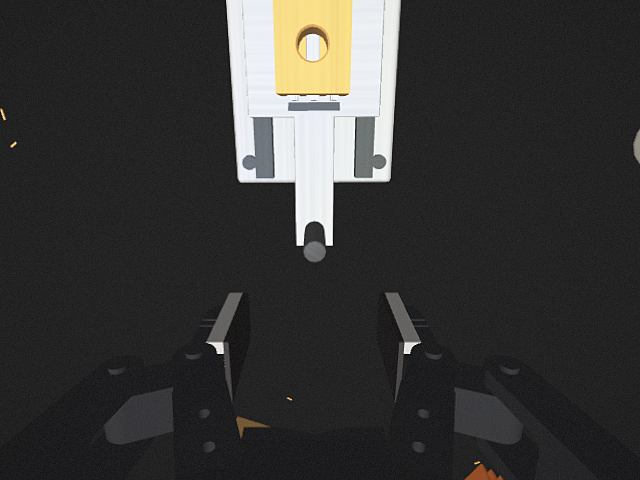

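The blank is still seated at px (313,45), its top at z 0.0676, and the carriage is fully out with the gripper clear of everything. Handing in.

```bash
python3 -c "
from rig import *
print(close_job())"
```

```text
the job is handed in; nothing more can be done
None
```

The job is handed in, with no verdict shown: the blank is seated and tapped to full depth (about 452°), the crank is wound back to its zero stop, and the carriage is drawn fully out with the blank still seated; about 35 s of the 72 s were used.

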